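Box the sealed fish packs and snap the tote's lid on

ROBOT

A 6-joint arm with a two-finger parallel gripper is mounted at the origin on the work surface. World frame = base frame: x ahead of the robot, y to its left, z up, the work surface at z = 0. Lengths are in m, angles in rad, forces in N, time in s.
With the tool pointing down it reaches from about 0.3 to 0.875 m from the base axis. Payload 6.4 kg.
Tool frame: the origin (TCP) lies between the finger pads; the fingertips stand 17 mm ahead of it and the grasp point (between the pads) lies 2 mm behind it; z points along the fingers, y is the line along which they close (so a half turn about z gives the same grasp; the last joint's range is limited). The gripper opens to 88 mm and grips with 3 to 60 N. Pads are 18 mm wide; open, the fingers measure 123 mm over their backs; the gripper's body (75 mm by 187 mm) begins 45 mm behind the grasp point.
Start: joints at [1.116, 0.181, 1.607, -0, 1.354, -0.206], TCP at [0.142, 0.557, 0.256] pointing down, gripper open.
Joint ranges: [-2.99, 2.99], [-0.89, 2.07], [0.3, 2.58], [-1.14, 4.28], [0, 2.63], [-3.12, 3.12]. Speed limits (rad/s): [2.57, 2.57, 3.01, 3.14, 3.14, 3.14].

INTERFACE

Orientations are given as a unit quaternion [w, x, y, z].
In Python, from station import status, imaging, job gives the robot as it stands.
- The arm moves only by the shell command python3 -m creep 'ROWS'. ROWS is text: rows parted by semicolons, each of 5 numbers parted by spaces: the shift along the tool's x, y, z each as a share of 0.15 m, from -1 to 1, then the turn about the tool's z as a share of 90 degrees, from -1 to 1, then the opening, from -1 (shut) to 1 (fully open). In form: dx dy dz turn jaw; .... A call has 1 to 20 rows; each row is the pose to reach, as a shift and turn from the pose commanded when the call began, along the tool's axes at that moment; what a row does not reach only later rows make up. A row lasts 1/10 s, in which the tool goes at most 50 mm and 8.59 degrees, less where a joint would pass 70% of its speed; a pose out of reach is approached as far as the arm can. A call with a number of a shift or a turn outside -1 to 1 is refused whole. A call with a gripper value outside its range is refused whole. The fingers move at their own pace and stop on an object; the grip force is fixed at half the most. Time passes only in rows, so rows that repeat a pose let the fingers close. It gives the time, the measured TCP pose, the force, the opening and the grip force at its end, in the units of the state.
- status.state(): the state, without advancing time (a new reading comes with each control period).
- imaging.camera(name): name is "scene" or "top" or "wrist"; returns (picture, depth): 420x560x3 uint8, red, green, blue; 420x560 float32, m along the optical axis (not along the pixel's ray), 0 where there is no reading.
- imaging.camera_params(name): a dict with "K" (3x3 intrinsics, pixels), "dist_coeffs" ([k1, k2, p1, p2, k3] as OpenCV has them; the pictures are not rectified), "world_from_camera" (4x4, takes a point from camera to world coordinates). Camera axes: x right, y up, looking along -z (the intrinsics and any distortion apply to the point x, -y, -z); pixel columns grow to the right and rows downward; lengths in m; the calibration is good to about 2 mm. A picture is of the moment at which its call begins: read the wrist's pose just before it. camera_params takes no time and is no camera call; for the wrist camera it gives the pose at the moment of the call.
- job.hand_in(): hands the job in; it is judged then, once.
The state is a dict: "time": time; "joint_pos": joint angles; "joint_velocities": joint speeds; "tau": joint torques, N m; "tcp_pos": TCP position; "tool_rot": TCP orientation; "contact_force": force on the tool from outside, world axes, zero at the start; "torque": the same for the moment, N m; "gripper_width": finger opening in m; "gripper_force": force on a finger pad.
Only numpy, scipy, OpenCV 4.12 (cv2) and the standard library are available. Lean on these libraries where they do the work, as an engineer would, in place of code of your own. Each camera call takes 0.05 s, during which the arm holds its last target. There are 200 camera calls.

TASK

Switch the tray sealer off by pushing its lever all the way over to the far side before you touch any pack. Then collect every finished pack from the catch tray and lay them all flat, film side up, in the white tote; after that put the loose lid on the tote and press it down until it is fully home, flush and level on the rim. Do not bump the jar, the can or the mug with the arm, and leave everything released.

Things in the scene. Friction and masses are not known exactly. Their poses are not given: they have to be found in the camera images.
- switch (a joint): The sealer's isolator lever, an 80 mm steel stick with a black ball (radius 13 mm) at its end, on a grey block 70 x 50 x 25 mm on the counter; its axis is 22 mm above the block's origin. 0 = on, leaning about 0.5 rad towards the block's own -x side (robot side); it swings about the block's y axis and at 1.0 (fully off) leans 0.5 rad towards +x, away from the robot. It stays where it is left.
- switch_base: Grey block that carries the isolator lever; origin at the centre of its underside on the counter, its x axis is the direction the lever is pushed (away from the robot) to switch off.
- switch_tip (a point): Centre of the ball at the upper end of the isolator lever.
- catch_tray: Steel catch tray in front of the tray sealer's outlet, 190 (x) x 232 (y) mm outside, floor 3 mm thick, walls only 12 mm high; origin at the centre of its underside. The machine (white box up to 200 mm high) stands on its +y side and begins 218 mm from the origin, with a steel slide rising to it from the tray's edge.
- pack1: A finished sealed portion pack of smoked fish: rigid black tray 66 (x) x 44 (y) x 28 (z) mm, about 0.12 kg, brown fish under film and a white label on top. Origin at the centre of its underside, z up through the film. 3 to 5 of the packs are present; an absent one reads None.
- pack2: A finished sealed portion pack of smoked fish: rigid black tray 66 (x) x 44 (y) x 28 (z) mm, about 0.12 kg, brown fish under film and a white label on top. Origin at the centre of its underside, z up through the film. 3 to 5 of the packs are present; an absent one reads None.
- pack3: A finished sealed portion pack of smoked fish: rigid black tray 66 (x) x 44 (y) x 28 (z) mm, about 0.12 kg, brown fish under film and a white label on top. Origin at the centre of its underside, z up through the film. 3 to 5 of the packs are present; an absent one reads None.
- pack4: A finished sealed portion pack of smoked fish: rigid black tray 66 (x) x 44 (y) x 28 (z) mm, about 0.12 kg, brown fish under film and a white label on top. Origin at the centre of its underside, z up through the film. 3 to 5 of the packs are present; an absent one reads None.
- pack5: A finished sealed portion pack of smoked fish: rigid black tray 66 (x) x 44 (y) x 28 (z) mm, about 0.12 kg, brown fish under film and a white label on top. Origin at the centre of its underside, z up through the film. 3 to 5 of the packs are present; an absent one reads None.
- tote: White open tote fixed on the counter, 176 (x) x 256 (y) x 85 (z) mm outside, walls and floor 8 mm thick (inside 160 x 240 mm), origin at the centre of its underside. Four sprung round catches stick 5.5 mm into the mouth 7 mm below the rim, inside the -x and +x walls at y = +-108 mm. The lid's plug has 2.5 mm play on each side.
- tote_rim (a point): Centre of the tote's mouth, at the height of the rim (85 mm above the tote's origin), axes as the tote's.
- lid: Loose white lid on the counter, right way up, 0.28 kg. Flange 180 (x) x 260 (y) x 6 mm; tapered plug below, 17 mm deep, 155 x 235 mm at the flange, 145 x 225 mm at its foot. Origin: centre of the plug's foot; flange top 23 mm above it; on top a bar handle 16 (x) x 100 (y) x 40 mm high. Laid on, it rests some 6 mm high on the catches; a straight push of 10 to 20 N snaps it home. Either way round.
- lid_seat (a point): Centre of the lid's flange underside, 17 mm above the lid's origin; coincides with tote_rim when the lid is home.
- lid_handle (a point): Middle of the top of the lid's bar handle, 63 mm above the lid's origin.
- jar: Bystander: amber glass jar, radius 26 mm, 60 mm high, origin under its centre.
- can: Bystander: plain metal can, radius 28 mm, 60 mm high, origin under its centre.
- mug: Bystander: white mug, radius 36 mm, 65 mm high, origin under its centre.
Things that resemble listed ones, but are neither listed nor needed, are in the scene too. Leave any green or orange look-alike of the pack1 alone.

How it is judged:
On the way, in this order (a step that is already met when the one before it is completed fails the run):
1. the sealer's lever is pushed over to off (value of joint switch above 0.85 rad), for 0.2 s.
2. every pack that is present lies flat in the tote, film up (x of pack1 in the frame of tote between -0.078 and 0.078 m and y of pack1 in the frame of tote between -0.118 and 0.118 m and z of pack1 in the frame of tote between 0.002 and 0.05 m and angle between each of pack1, pack2, pack3, pack4, pack5's own z axis and vertical below 0.35 rad and x of pack2 in the frame of tote between -0.078 and 0.078 m and y of pack2 in the frame of tote between -0.118 and 0.118 m and z of pack2 in the frame of tote between 0.002 and 0.05 m and x of pack3 in the frame of tote between -0.078 and 0.078 m and y of pack3 in the frame of tote between -0.118 and 0.118 m and z of pack3 in the frame of tote between 0.002 and 0.05 m and x of pack4 in the frame of tote between -0.078 and 0.078 m and y of pack4 in the frame of tote between -0.118 and 0.118 m and z of pack4 in the frame of tote between 0.002 and 0.05 m and x of pack5 in the frame of tote between -0.078 and 0.078 m and y of pack5 in the frame of tote between -0.118 and 0.118 m and z of pack5 in the frame of tote between 0.002 and 0.05 m), for 0.2 s.
3. the lid is pressed home, level on the rim (z of lid_seat in the frame of tote_rim between -0.003 and 0.003 m and horizontal distance between lid_seat and tote_rim below 0.008 m and angle between lid's own z axis and vertical below 0.03 rad), for 0.2 s.
At the end, for the whole second after the job is handed in: The lever is off (over 0.85 rad), every present pack lies in the tote film side up (within 0.35 rad of level, underside less than 50 mm above the tote's underside), and the lid is home: flange within 3 mm of the rim, within 8 mm of centre, tilted less than 0.03 rad, all released and at rest (all of step 2 and all of step 3 and value of joint switch above 0.85 rad and linear speed of each of lid, pack1, pack2, pack3, pack4, pack5 below 0.02 m/s); the robot touches nothing.
It fails at once if a pack is touched by the fingers before the sealer is switched off (value of joint switch below 0.8 rad and (contact force between the fingers and pack1 above 1 N or contact force between the fingers and pack2 above 1 N or contact force between the fingers and pack3 above 1 N or contact force between the fingers and pack4 above 1 N or contact force between the fingers and pack5 above 1 N)).
It fails at once if the arm bumps the jar, the can or the mug (over 6 N) (contact force between any of the arm, the fingers and jar above 6 N or contact force between any of the arm, the fingers and can above 6 N or contact force between any of the arm, the fingers and mug above 6 N).
Of pack1, pack2, pack3, pack4, pack5 only 3 to 5 are there at a start; the rules pass over those that are not, and their reading is None.
At some moment in a run one of pack1, pack2, pack3, pack4, pack5 may be knocked a few centimetres aside while the robot is not near it.
Once in a run the grip may slacken for a moment while it holds something.
It also fails if it takes over 210 s, if anything falls off the work surface, if the arm or the gripper's body presses on something with over 40 N, if the wrist force passes 120 N, or if a joint passes its speed limit or range.

## Working session

There is one attempt and no reset: what is moved stays moved. The work goes in short steps, Python scripts to look and compute and a shell command to move; the robot and the scene stay as the last step left them, time stands still between calls to the robot, and variables do not carry over. Pictures are saved under pics/ and viewed, at most 14 in all, crops included, and the job is handed in when it is done.

```bash
ls; mkdir -p pics; python3 - <<'E'
from station import status,imaging
import cv2,numpy as np
s=status.state();print(s['time'],s['tcp_pos'],s['tool_rot'],s['gripper_width'])
for n in("top","scene"):
    p,d=imaging.camera(n);c=imaging.camera_params(n)
    cv2.imwrite(f"pics/{n}0.png",p[:,:,::-1]);np.savez(f"{n}0.npz",p=p,d=d,**c)
    print(n,c)
E
```

```text
pics
0.0 [0.14136629 0.55685545 0.25483816] [-2.56347641e-04  1.24080121e-01  9.92271848e-01 -7.98704556e-04] 0.08799887579701993
top {'K': array([[546.65792114,   0.        , 278.35444917],
       [  0.        , 546.65792114, 216.13906414],
       [  0.        ,   0.        ,   1.        ]]), 'dist_coeffs': array([-0.12696614,  0.        ,  0.        ,  0.        ,  0.        ]), 'world_from_camera': array([[-0.00481691,  0.98722188, -0.15927889,  0.25517524],
       [-0.99980842, -0.00173268,  0.01949691,  0.02880047],
       [ 0.0189718 ,  0.15934229,  0.98704109,  1.48700356],
       [ 0.        ,  0.        ,  0.        ,  1.        ]])}
scene {'K': array([[444.1241426 ,   0.        , 287.88746426],
       [  0.        , 444.1241426 , 211.88027049],
       [  0.        ,   0.        ,   1.        ]]), 'dist_coeffs': array([-0.07721619,  0.        ,  0.        ,  0.        ,  0.        ]), 'world_from_camera': array([[ 0.67702281, -0.51131208,  0.52933928,  1.12223455],
       [ 0.73590919,  0.46171127, -0.49523769, -0.55426176],
       [ 0.0088191 ,  0.72483285,  0.68886832,  0.89684969],
       [ 0.        ,  0.        ,  0.        ,  1.        ]])}
```

View pics/top0.png

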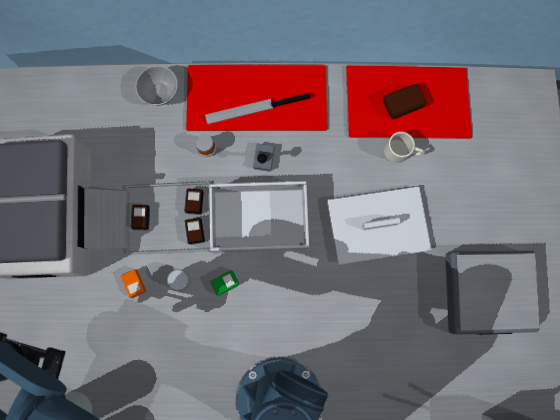

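View pics/scene0.png

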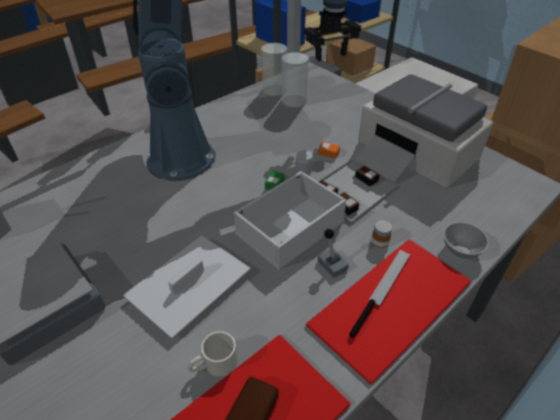

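```bash
cat > h.py <<'E'
import numpy as np,cv2
from station import status,imaging
def grab(n,tag):
    c=imaging.camera_params(n);p,d=imaging.camera(n)
    np.savez(f"{tag}.npz",p=p,d=d,**c);return load(tag)
def load(tag):return dict(np.load(f"{tag}.npz"))
def rays(v,uv):
    u=cv2.undistortPoints(np.float64(uv).reshape(-1,1,2),v['K'],v['dist_coeffs']).reshape(-1,2)
    return np.c_[u[:,0],-u[:,1],-np.ones(len(u))]@v['world_from_camera'][:3,:3].T
def plane(v,uv,z):
    r=rays(v,uv);o=v['world_from_camera'][:3,3];return o+r*((z-o[2])/r[:,2])[:,None]
def cloud(v):
    h,w=v['d'].shape;uv=np.stack(np.meshgrid(np.arange(w),np.arange(h)),-1).reshape(-1,2)
    return (v['world_from_camera'][:3,3]+rays(v,uv)*v['d'].reshape(-1,1)).reshape(h,w,3)
def two(v1,a,v2,b):
    r1,r2=rays(v1,[a])[0],rays(v2,[b])[0];o1,o2=v1['world_from_camera'][:3,3],v2['world_from_camera'][:3,3]
    t=np.linalg.lstsq(np.c_[r1,-r2],o2-o1,rcond=None)[0]
    p,q=o1+t[0]*r1,o2+t[1]*r2;return (p+q)/2,np.linalg.norm(p-q)
def rect(P):
    (c,s,a)=cv2.minAreaRect(np.float32(P[:,:2])*1000)
    if s[0]<s[1]:s=s[::-1];a+=90
    return np.round(c,1),np.round(s,1),round((a+90)%180-90,1)  # mm, long axis angle deg
E
cat > m.py <<'E'
from h import *
v=load('top0');C=cloud(v);p=v['p'].astype(int);hsv=cv2.cvtColor(v['p'],cv2.COLOR_RGB2HSV)
def show(n,m,k=1,lo=60):
    N,L,S,_=cv2.connectedComponentsWithStats(m.astype(np.uint8))
    for i in np.argsort(-S[1:,4])[:k]+1:
        if S[i,4]<lo: continue
        q=C[L==i];z=np.median(q[:,2]);uv=np.argwhere(L==i)[:,::-1]
        print(n,S[i].tolist(),'z',np.round(np.percentile(q[:,2],[5,50,95])*1000),rect(plane(v,uv,z)))
box=lambda u0,u1,v0,v1:np.fromfunction(lambda r,c:(c>=u0)&(c<u1)&(r>=v0)&(r<v1),C.shape[:2])
Z=C[...,2]
show('packs',box(122,212,180,252)&(Z>.022)&(Z<.045),5)
show('tote rim',box(200,320,170,260)&(Z>.078)&(Z<.1),2)
show('lid flange',box(318,445,175,265)&(Z>.015)&(Z<.035),1)
show('lid handle',box(318,445,175,265)&(Z>.05)&(Z<.08),1,30)
show('ball',box(235,300,130,180)&(p.max(-1)<45)&(Z>.07),1,10)
show('block',box(235,300,130,180)&(Z>.015)&(Z<.04),1)
show('jar',box(190,225,130,165)&(Z>.03),1,20);show('can',box(160,195,265,297)&(Z>.03),1,20);show('mug',box(375,435,125,165)&(Z>.045),1,20)
show('slide/tray',box(80,215,180,255)&(Z>.005)&(Z<.02),3)
E
python3 m.py; python3 - <<'E'
import cv2
a=cv2.imread('pics/top0.png')[130:300,110:320];cv2.imwrite('pics/c1.png',cv2.resize(a,None,fx=3.5,fy=3.5,interpolation=cv2.INTER_CUBIC))
E
```

```text
packs [131, 205, 18, 25, 415] z [25. 31. 37.] (array([488.5, 376.1]), array([65.8, 47. ]), -0.0)
packs [185, 218, 19, 26, 405] z [25. 31. 37.] (array([451. , 227.3]), array([67. , 44.7]), 8.7)
packs [184, 189, 19, 25, 395] z [26. 31. 37.] (array([532.6, 231.1]), array([67.2, 44.8]), -4.6)
tote rim [209, 182, 101, 69, 1029] z [79. 84. 90.] (array([482.9,  52.7]), array([256. , 176.9]), -88.3)
lid flange [328, 187, 103, 78, 5755] z [18. 23. 28.] (array([ 467. , -275.4]), array([260.3, 180.2]), -81.4)
lid handle [364, 218, 37, 11, 230] z [55. 61. 67.] (array([ 466.2, -274.4]), array([99.3, 17.2]), -81.3)
ball [257, 154, 10, 9, 69] z [100. 106. 113.] (array([631.5,  44.7]), array([23.5, 21.6]), 90.0)
block [253, 144, 21, 27, 377] z [19. 25. 33.] (array([657.6,  40.4]), array([72.2, 49.8]), -7.5)
jar [196, 134, 19, 21, 290] z [32. 59. 65.] (array([684.1, 199.8]), array([56.9, 48.5]), 26.8)
can [168, 269, 21, 22, 359] z [44. 59. 65.] (array([319. , 262.8]), array([54.7, 52.4]), 0.9)
mug [387, 131, 37, 28, 261] z [47. 60. 69.] (array([ 685.6, -342.4]), array([92.6, 75.3]), -72.9)
slide/tray [117, 182, 93, 73, 882] z [ 5. 10. 19.] (array([490.1, 315.1]), array([256.7, 194.9]), -87.5)
slide/tray [146, 243, 41, 10, 138] z [ 5.  9. 16.] (array([407.9, 305.5]), array([109.3,  24.6]), -90.0)
```

View pics/c1.png

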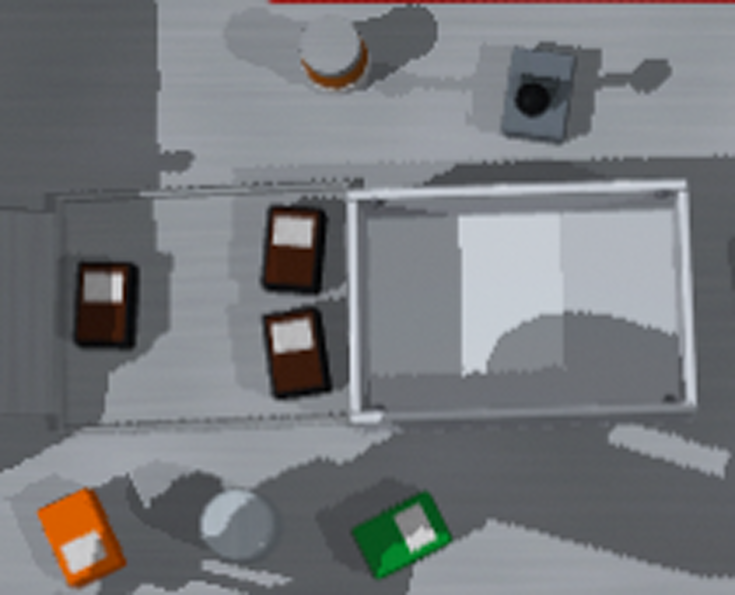

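Top view: three packs (black tray, brown fish, white label) in the catch tray at (140,217), (194,200) and (194,231). The look-alikes are orange (133,283), green (225,282) and the unlabelled brown block (405,100) on the red board. The lever ball is at (263,158), the white tote at (258,215) and the lid at (380,224). The crop confirms the three packs.

```bash
cat > go.py <<'E'
# go.py x y z [yaw of tool y, deg] : rows needed (mm in), from the present pose
import sys;from h import *
from scipy.spatial.transform import Rotation as R
s=status.state();q=s['tool_rot'];T=R.from_quat([q[1],q[2],q[3],q[0]]).as_matrix()
th=np.degrees(np.arctan2(T[1,1],T[0,1]));g=np.array([float(a) for a in sys.argv[1:4]])/1000
t=0
if len(sys.argv)>4:
    t=(th-float(sys.argv[4])+90)%180-90
d=g-s['tcp_pos'];L=T.T@d/.15
print('t',round(s['time'],1),'tcp',np.round(s['tcp_pos']*1000,1),'yaw',round(th,1),'j6',round(s['joint_pos'][5],2),'F',np.round(s['contact_force'],1),'w',round(s['gripper_width']*1000,1))
n=int(np.ceil(abs(L).max()-1e-9)) or 1
print('no turn:',n,'x',np.round(L/n,3),'turn',round(t/90,3))
T2=T@R.from_euler('z',t,degrees=True).as_matrix();L=T2.T@d/.15;n=int(np.ceil(abs(L).max())) or 1
print('after turn:',n,'x',np.round(L/n,3))
E
python3 go.py 570 52 250 82.5
```

```text
t 0.1 tcp [141.4 556.9 254.9] yaw 75.7 j6 -0.21 F [-0.1 -0.2 -0.6] w 88.3
no turn: 4 x [-0.9   -0.64   0.009] turn -0.075
after turn: 4 x [-0.818 -0.741  0.009]
```

```bash
python3 -m creep '0 0 0 -0.075 -1;0 0 0 -0.075 -1;0 0 0 -0.075 -1;0 0 0 -0.075 -1'; python3 go.py 570 52 250 82.5
```

```text
time: 0.5
tcp_pos: [0.1415, 0.5572, 0.2555]
tool_rot: [-0.0, 0.066, 0.998, -0.0]
contact_force: [0.1, 0.5, -0.2]
gripper_width: 0.0583
gripper_force: 0.0
t 0.5 tcp [141.5 557.2 255.5] yaw 82.4 j6 -0.32 F [ 0.1  0.5 -0.2] w 58.3
no turn: 4 x [-0.82  -0.74   0.009] turn -0.001
after turn: 4 x [-0.818 -0.742  0.009]
```

```bash
for i in 1 2 3 4; do python3 -m creep '-0.82 -0.74 0.01 0 -1;-0.82 -0.74 0.01 0 -1;-0.82 -0.74 0.01 0 -1;-0.82 -0.74 0.01 0 -1' >/dev/null; done; python3 -m creep '0 0 0 0 -1;0 0 0 0 -1;0 0 0 0 -1'; python3 go.py 590 49 95 82.5
```

```text
time: 2.4
tcp_pos: [0.5703, 0.0547, 0.2497]
tool_rot: [-0.0, 0.065, 0.998, 0.0]
contact_force: [-0.2, -0.1, 0.3]
gripper_width: 0.0005
gripper_force: 0.0
t 2.4 tcp [570.3  54.7 249.7] yaw 82.6 j6 -1.55 F [-0.2 -0.1  0.3] w 0.5
no turn: 2 x [-0.068 -0.011  0.515] turn 0.001
after turn: 2 x [-0.068 -0.01   0.515]
```

```bash
python3 -m creep '-0.16 -0.02 0.3 0 -1;-0.16 -0.02 0.7 0 -1;-0.16 -0.02 1 0 -1;-0.16 -0.02 1 0 -1;-0.16 -0.02 1 0 -1' >/dev/null;  python3 go.py 680 39 97 82.5; python3 - <<'E'
from h import *
v=grab('scene','s1');cv2.imwrite('pics/s1.png',cv2.resize(v['p'][170:330,200:420,::-1],None,fx=3,fy=3))
E
```

```text
t 2.9 tcp [593.4  48.1  99.2] yaw 82.6 j6 -1.56 F [ 0.4 -0.7  0.7] w 0.4
no turn: 1 x [-0.58   0.015  0.013] turn 0.001
after turn: 1 x [-0.58   0.015  0.013]
```

View pics/s1.png

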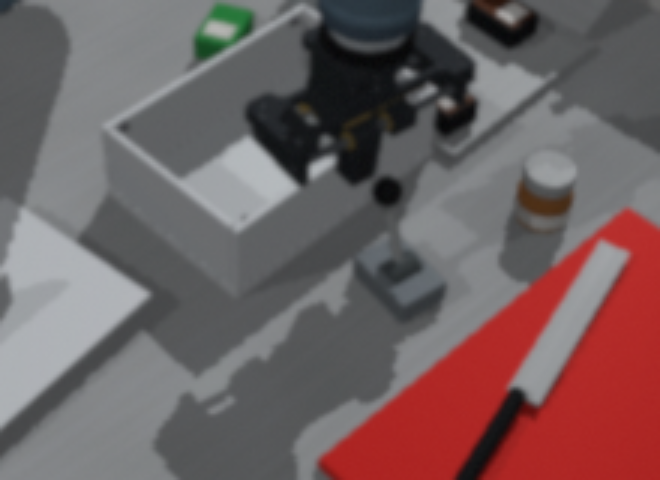

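The picture shows the closed fingers standing robot-side of the ball, at crop (388,190), over the block at (400,275). I push now.

```bash
python3 -m creep '-0.1 0 0 0 -1;-0.2 0 0 0 -1;-0.3 0 0 0 -1;-0.4 0 0 0 -1;-0.45 0 0 0 -1;-0.5 0 0 0 -1;-0.53 0 0 0 -1;-0.55 0 0 0 -1;-0.55 0 0 0 -1'; python3 go.py 680 39 97 82.5
```

```text
time: 3.85
tcp_pos: [0.6761, 0.0362, 0.1001]
tool_rot: [-0.001, 0.065, 0.998, 0.0]
contact_force: [-3.0, 0.9, 2.6]
gripper_width: 0.0005
gripper_force: 1.5
t 3.9 tcp [676.1  36.2 100.1] yaw 82.5 j6 -1.56 F [-3.   0.9  2.6] w 0.5
no turn: 1 x [-0.023  0.022  0.021] turn 0.0
after turn: 1 x [-0.023  0.022  0.021]
```

```bash
python3 -m creep '-0.03 0 0 0 -1;-0.05 0 0 0 -1;-0.07 0 0 0 -1;-0.08 0 0 0 -1;-0.08 0 0 0 -1'; 
```

```text
time: 4.35
tcp_pos: [0.678, 0.0362, 0.0996]
tool_rot: [-0.013, 0.064, 0.998, 0.0]
contact_force: [-47.5, 2.6, 34.7]
gripper_width: 0.0008
gripper_force: 24.1
```

```bash
python3 -m creep '0.3 0 0 0 -1;0.5 0 0 0 -1;0.5 0 -0.5 0 0;0.5 0 -1 0 0.2;0.5 0 -1 0 0.2;0.5 0 -1 0 0.2'; python3 go.py 510 240 250 85.4; python3 - <<'E'
from h import *
v=grab('top','t1');C=cloud(v);Z=C[...,2]
uv=np.argwhere((v['p'].max(-1)<45)&(abs(C[...,0]-.69)<.05)&(abs(C[...,1]-.04)<.05)&(Z>.06))[:,::-1]
print(rect(plane(v,uv,.09)),len(uv),uv.mean(0))
E
```

```text
time: 4.95
tcp_pos: [0.6182, 0.0439, 0.259]
tool_rot: [0.008, 0.065, 0.998, -0.0]
contact_force: [0.9, -0.7, -0.4]
gripper_width: 0.0306
gripper_force: 0.0
t 5.0 tcp [618.2  43.9 259. ] yaw 82.5 j6 -1.56 F [ 0.9 -0.7 -0.4] w 30.6
no turn: 2 x [0.443 0.601 0.023] turn -0.032
after turn: 2 x [0.412 0.623 0.023]Traceback (most recent call last):
  File "<stdin>", line 4, in <module>
  File "h.py", line 11, in plane
    r=rays(v,uv);o=v['world_from_camera'][:3,3];return o+r*((z-o[2])/r[:,2])[:,None]
  File "h.py", line 8, in rays
    u=cv2.undistortPoints(np.float64(uv).reshape(-1,1,2),v['K'],v['dist_coeffs']).reshape(-1,2)
      ~~~~~~~~~~~~~~~~~~~^^^^^^^^^^^^^^^^^^^^^^^^^^^^^^^^^^^^^^^^^^^^^^^^^^^^^^^^
cv2.error: OpenCV(4.12.0) /io/opencv/modules/calib3d/src/undistort.dispatch.cpp:347: error: (-215:Assertion failed) CV_IS_MAT(_src) && CV_IS_MAT(_dst) && (_src->rows == 1 || _src->cols == 1) && (_dst->rows == 1 || _dst->cols == 1) && _src->cols + _src->rows - 1 == _dst->rows + _dst->cols - 1 && (CV_MAT_TYPE(_src->type) == CV_32FC2 || CV_MAT_TYPE(_src->type) == CV_64FC2) && (CV_MAT_TYPE(_dst->type) == CV_32FC2 || CV_MAT_TYPE(_dst->type) == CV_64FC2) in function 'cvUndistortPointsInternal'
```

```bash
for i in 1 2; do python3 -m creep '0.22 0.3 0 0 0.2;0.44 0.6 0.02 -0.03 0.2;0.44 0.6 0.02 -0.03 0.2;0.44 0.6 0.02 -0.03 0.2' >/dev/null; done; python3 -m creep '0 0 0 0 0.2;0 0 0 0 0.2'; python3 - <<'E'
from h import *
for n in('top','scene','wrist'):grab(n,n+'2')
v=load('top2');C=cloud(v);Z=C[...,2]
uv=np.argwhere((v['p'].max(-1)<45)&(abs(C[...,0]-.69)<.06)&(abs(C[...,1]-.04)<.05)&(Z>.05))[:,::-1]
print(len(uv),uv.mean(0),rect(plane(v,uv,.09)) if len(uv) else'')
w=load('wrist2');print(w['world_from_camera'].round(3))
s=load('scene2')['p'][120:320,220:460,::-1]
cv2.imwrite('pics/m2.png',np.hstack([cv2.resize(w['p'][:,:,::-1],(400,300)),cv2.resize(s,(360,300))]))
E
```

```text
time: 6.0
tcp_pos: [0.5035, 0.2357, 0.2436]
tool_rot: [0.0, 0.02, 1.0, -0.0]
contact_force: [-0.5, 0.4, 1.0]
gripper_width: 0.0527
gripper_force: 0.0
62 [265.01612903 135.14516129] (array([699.2,  35.7]), array([22.2, 21.3]), 0.0)
[[ 0.04  -0.956 -0.291  0.429]
 [ 0.999  0.038  0.012  0.238]
 [ 0.    -0.291  0.957  0.372]
 [ 0.     0.     0.     1.   ]]
```

View pics/m2.png

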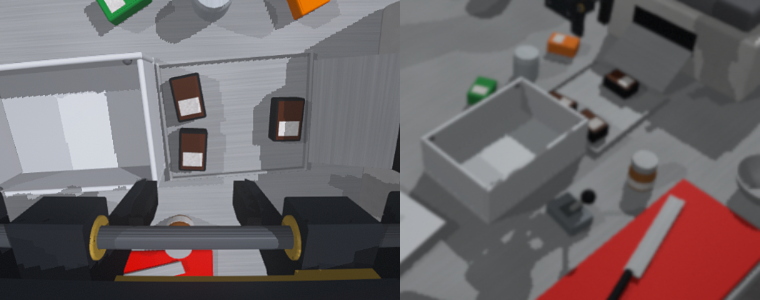

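Wrist view: packs at (187,97), (193,149) and (287,118) in the scaled left half. In the scene half the lever ball at (588,197) now leans to the far side (measured x=699 mm), so it is off.

```bash
cat > packs.py <<'E'
import sys;from h import *
def find(tag,area,zr=(.022,.045)):
    v=load(tag);C=cloud(v);Z=C[...,2];x0,x1,y0,y1=area
    m=(Z>zr[0])&(Z<zr[1])&(C[...,0]>x0)&(C[...,0]<x1)&(C[...,1]>y0)&(C[...,1]<y1)
    m=cv2.morphologyEx(m.astype(np.uint8),cv2.MORPH_OPEN,np.ones((3,3)))
    N,L,S,_=cv2.connectedComponentsWithStats(m)
    out=[]
    for i in range(1,N):
        if S[i,4]<100: continue
        z=np.median(C[L==i][:,2]);uv=np.argwhere(L==i)[:,::-1]
        lab=uv[v['p'][uv[:,1],uv[:,0]].min(-1)>110]
        out.append((rect(plane(v,uv,z)),round(z*1000,1),lab.mean(0) if len(lab) else None,S[i,4]))
    return v,out
if __name__=='__main__':
    A=(.40,.58,.19,.42)
    a,o1=find('top2',A);b,o2=find('wrist2',A)
    for o in o1+o2:print(o)
    for p in o1:
        for q in o2:
            if np.hypot(*(p[0][0]-q[0][0]))<25:print('two-view label',np.round(two(a,p[2],b,q[2])[0]*1000,1))
    b,o=find('wrist2',(.38,.60,-.2,.2),(.075,.095));print('rim part',[(q[0],q[1]) for q in o])
E
python3 packs.py
```

```text
((array([488.6, 363.6]), array([66.4, 21.9]), 2.1), np.float64(31.4), array([142.25714286, 211.48571429]), np.int32(179))
((array([453. , 226.6]), array([65.5, 42.6]), 9.0), np.float64(31.1), array([265.10989011, 148.68916797]), np.int32(2628))
((array([491. , 373.9]), array([65.7, 45.2]), -1.6), np.float64(31.1), array([403.34946237, 179.63978495]), np.int32(2532))
((array([533.6, 229.8]), array([66.2, 42.9]), -3.5), np.float64(31.2), array([269.11720227, 222.62003781]), np.int32(2217))
two-view label [496.1 360.3  69.4]
rim part [((array([477.4,  92.3]), array([178.2, 163.9]), -88.4), np.float64(83.9)), ((array([566.2,  52.1]), array([194.9,  12.9]), -89.0), np.float64(83.5))]
```

```bash
python3 - <<'E'
from packs import *
A=(.40,.58,.19,.42);a,o1=find('top0',A);b,o2=find('wrist2',A)
for p in o1:
    for q in o2:
        if np.hypot(*(p[0][0]-q[0][0]))<25 and p[2] is not None:print('two-view label',np.round(two(a,p[2],b,q[2])[0]*1000,1),two(a,p[2],b,q[2])[1].round(4))
E
python3 go.py 533 230 100 86
```

```text
two-view label [544.2 229.5  39.9] 0.0011
two-view label [504.  377.5  27.6] 0.0005
two-view label [463.8 228.6  40.9] 0.0001
t 6.2 tcp [503.  236.1 243.7] yaw 87.8 j6 -1.31 F [-0.5 -0.9  0.3] w 52.8
no turn: 1 x [-0.201 -0.033  0.958] turn 0.02
after turn: 1 x [-0.202 -0.026  0.958]
```

```bash
python3 -m creep '-0.2 -0.03 0.2 0.02 0.2;-0.2 -0.03 0.5 0.02 0.2;-0.2 -0.03 0.8 0.02 0.2;-0.2 -0.03 0.96 0.02 0.2;-0.2 -0.03 0.96 0.02 0.2;-0.2 -0.03 0.96 0.02 0.2'; python3 go.py 533 230 41.5 86
```

```text
time: 6.75
tcp_pos: [0.5325, 0.2313, 0.1001]
tool_rot: [-0.0, 0.034, 0.999, -0.0]
contact_force: [-0.2, 0.7, 0.0]
gripper_width: 0.0535
gripper_force: 0.0
t 6.8 tcp [532.5 231.3 100.1] yaw 86.1 j6 -1.3 F [-0.2  0.7  0. ] w 53.5
no turn: 1 x [-0.004 -0.008  0.391] turn 0.001
after turn: 1 x [-0.004 -0.008  0.391]
```

```bash
python3 -m creep '0 -0.008 0.2 0 0.2;0 -0.008 0.3 0 0.2;0 -0.008 0.36 0 0.2;0 -0.008 0.39 0 0.2;0 -0.008 0.39 0 0.2'; python3 -m creep '0 0 0 0 -1;0 0 0 0 -1;0 0 0 0 -1;0 0 0 0 -1'
```

```text
time: 7.25
tcp_pos: [0.5326, 0.2307, 0.0424]
tool_rot: [0.001, 0.034, 0.999, 0.0]
contact_force: [0.1, 1.2, -0.9]
gripper_width: 0.053
gripper_force: 0.0
time: 7.65
tcp_pos: [0.5327, 0.2307, 0.0421]
tool_rot: [0.001, 0.034, 0.999, 0.0]
contact_force: [-0.6, 0.6, 5.4]
gripper_width: 0.0438
gripper_force: 30.0
```

```bash
python3 -m creep '0 0 -0.2 0 -1;0 0 -0.5 0 -1;0 0 -0.75 0 -1;0 0 -0.75 0 -1;0 0 -0.75 0 -1'; python3 go.py 485 -17 150 91.7
```

```text
time: 8.15
tcp_pos: [0.5321, 0.2305, 0.1542]
tool_rot: [0.001, 0.034, 0.999, 0.0]
contact_force: [0.6, -0.1, -1.5]
gripper_width: 0.0433
gripper_force: 30.0
t 8.2 tcp [532.1 230.5 154.2] yaw 86.1 j6 -1.3 F [ 0.6 -0.1 -1.5] w 43.3
no turn: 2 x [ 0.101 -0.834  0.013] turn -0.062
after turn: 2 x [ 0.182 -0.82   0.013]
```

```bash
python3 -m creep '0 -0.2 0 0 -1;0.05 -0.5 0 -0.06 -1;0.1 -0.83 0 -0.06 -1;0.1 -0.83 0 -0.06 -1'>/dev/null; python3 -m creep '0.05 -0.3 0 0 -1;0.1 -0.6 0 0 -1;0.18 -0.82 0 0 -1;0.18 -0.82 0 0 -1;0.18 -0.82 0 0 -1'; python3 go.py 485 -17 48 91.7
```

```text
time: 9.05
tcp_pos: [0.4838, -0.0162, 0.1522]
tool_rot: [-0.001, -0.012, 1.0, 0.001]
contact_force: [-0.4, 0.7, -0.5]
gripper_width: 0.0432
gripper_force: 30.0
t 9.1 tcp [483.8 -16.2 152.2] yaw 91.4 j6 -1.87 F [-0.4  0.7 -0.5] w 43.2
no turn: 1 x [-0.01  -0.007  0.695] turn -0.004
after turn: 1 x [-0.01  -0.007  0.695]
```

```bash
python3 -m creep '0 0 0.2 0 -1;0 0 0.45 0 -1;0 0 0.62 0 -1;0 0 0.68 0 -1;0 0 0.69 0 -1;0 0 0.69 0 -1'; python3 -m creep '0 0 0 0 0.2;0 0 0 0 0.2;0 0 0 0 0.2'; python3 -m creep '0 0 -0.2 0 0.2;0 0 -0.6 0 0.3;0 0 -1 0 0.9;0 0 -1 0 0.9;0 0 -1 0 0.9' ; python3 go.py 453 227 180 8
```

```text
time: 9.65
tcp_pos: [0.4853, -0.0158, 0.0507]
tool_rot: [0.0, -0.014, 1.0, -0.0]
contact_force: [0.7, 0.7, -1.1]
gripper_width: 0.0435
gripper_force: 30.0
time: 9.95
tcp_pos: [0.4855, -0.0166, 0.0513]
tool_rot: [0.001, -0.013, 1.0, -0.0]
contact_force: [-0.5, -0.3, -0.3]
gripper_width: 0.0528
gripper_force: 0.0
time: 10.45
tcp_pos: [0.4872, -0.0171, 0.2048]
tool_rot: [0.004, -0.013, 1.0, -0.001]
contact_force: [0.4, -0.2, -0.3]
gripper_width: 0.0789
gripper_force: 0.0
t 10.4 tcp [487.2 -17.1 204.8] yaw 91.5 j6 -1.88 F [ 0.4 -0.2 -0.3] w 78.9
no turn: 2 x [0.094 0.817 0.08 ] turn 0.928
after turn: 2 x [ 0.822 -0.     0.08 ]
```

```bash
python3 -m creep '0.05 0.3 0 0.3 0.9;0.09 0.6 0 0.5 0.9;0.09 0.82 0 0.93 0.9;0.09 0.82 0 0.93 0.9;0.09 0.82 0 0.93 0.9;0.09 0.82 0 0.93 0.9;0.09 0.82 0 0.93 0.9;0.09 0.82 0 0.93 0.9;0.09 0.82 0 0.93 0.9;0.09 0.82 0 0.93 0.9;0.09 0.82 0 0.93 0.9'>/dev/null; python3 go.py 453 227 180 8.8; python3 -m creep '0.3 0 0 0 0.9;0.6 0 0.04 0 0.9;0.82 0 0.08 0 0.9;0.82 0 0.08 0 0.9;0.82 0 0.08 0 0.9';python3 go.py 453 227 180 8.8; python3 - <<'E'
from packs import *
grab('wrist','w3');grab('top','t3')
for t in('w3','t3'):
  for o in find(t,(.39,.60,.185,.42))[1]:print(t,o[0],o[1],o[3])
  for o in find(t,(.405,.56,-.06,.165),(.03,.045))[1]:print(t,'intote',o[0],o[1],o[3])
E
```

```text
t 11.6 tcp [467.2 106.2 198.8] yaw 7.7 j6 -0.16 F [ 0.2 -0.6  0. ] w 83.6
no turn: 1 x [0.811 0.015 0.126] turn -0.012
after turn: 1 x [0.81  0.03  0.126]
time: 12.05
tcp_pos: [0.4506, 0.2282, 0.1873]
tool_rot: [-0.0, 0.656, 0.755, -0.001]
contact_force: [-0.1, 0.0, 0.1]
gripper_width: 0.0837
gripper_force: 0.0
t 12.1 tcp [450.6 228.2 187.3] yaw 8.1 j6 0.09 F [-0.1  0.   0.1] w 83.7
no turn: 1 x [-0.01   0.015  0.048] turn -0.008
after turn: 1 x [-0.011  0.015  0.048]
w3 (array([490.8, 374.8]), array([66. , 44.1]), -1.0) 31.1 4649
w3 (array([452.9, 227.8]), array([64.3, 44.3]), 8.1) 31.2 3283
t3 intote (array([485.6, -15.1]), array([62.6, 43.2]), -0.1) 36.6 357
```

```bash
python3 -m creep '-0.005 0.015 0.3 0 0.9;-0.005 0.015 0.6 0 0.9;-0.005 0.015 0.85 0 0.9;-0.005 0.015 0.95 0 0.9;-0.005 0.015 0.98 0 0.9;-0.005 0.015 0.98 0 0.9'; python3 -m creep '0 0 0 0 -1;0 0 0 0 -1;0 0 0 0 -1;0 0 0 0 -1;0 0 0 0 -1';python3 -m creep '0 0 -0.2 0 -1;0 0 -0.5 0 -1;0 0 -0.8 0 -1;0 0 -0.8 0 -1;0 0 -0.8 0 -1'; python3 go.py 483 54 155 1.7
```

```text
time: 12.75
tcp_pos: [0.454, 0.2267, 0.0411]
tool_rot: [-0.0, 0.658, 0.753, -0.0]
contact_force: [-0.1, -0.2, 0.6]
gripper_width: 0.0835
gripper_force: 0.0
time: 13.25
tcp_pos: [0.4546, 0.2278, 0.0425]
tool_rot: [0.001, 0.657, 0.754, 0.001]
contact_force: [-1.8, -1.6, 6.1]
gripper_width: 0.065
gripper_force: 30.0
time: 13.75
tcp_pos: [0.4543, 0.2279, 0.1625]
tool_rot: [0.001, 0.657, 0.754, 0.001]
contact_force: [-1.4, -0.1, -1.2]
gripper_width: 0.0656
gripper_force: 30.0
t 13.8 tcp [454.3 227.9 162.5] yaw 7.8 j6 0.09 F [-1.4 -0.1 -1.2] w 65.6
no turn: 2 x [-0.587  0.016  0.025] turn 0.068
after turn: 2 x [-0.582  0.078  0.025]
```

```bash
python3 -m creep '-0.2 0.01 0 0.07 -1;-0.4 0.02 0 0.07 -1;-0.59 0.02 0 0.07 -1;-0.59 0.02 0 0.07 -1'>/dev/null; python3 -m creep '-0.2 0.02 0 0 -1;-0.4 0.05 0.02 0 -1;-0.58 0.08 0.03 0 -1;-0.58 0.08 0.03 0 -1;-0.58 0.08 0.03 0 -1'; python3 go.py 483 54 48.5 1.7
```

```text
time: 14.65
tcp_pos: [0.482, 0.0542, 0.1554]
tool_rot: [-0.001, 0.698, 0.716, -0.001]
contact_force: [-0.5, 0.4, -0.8]
gripper_width: 0.0654
gripper_force: 30.0
t 14.7 tcp [482.   54.2 155.4] yaw 1.4 j6 -0.16 F [-0.5  0.4 -0.8] w 65.4
no turn: 1 x [-0.002  0.008  0.713] turn -0.003
after turn: 1 x [-0.002  0.008  0.713]
```

```bash
python3 -m creep '0 0 0.2 0 -1;0 0 0.45 0 -1;0 0 0.62 0 -1;0 0 0.69 0 -1;0 0 0.705 0 -1;0 0 0.705 0 -1'; python3 -m creep '0 0 0 0 0.8;0 0 0 0 0.8;0 0 0 0 0.8'; python3 -m creep '0 0 -0.2 0 0.8;0 0 -0.6 0 0.9;0 0 -1 0 0.9;0 0 -1 0 0.9;0 0 -1 0 0.9' ; python3 go.py 491 374 180 -1
```

```text
time: 15.25
tcp_pos: [0.4832, 0.0543, 0.0514]
tool_rot: [0.0, 0.698, 0.717, 0.0]
contact_force: [0.1, 0.7, -0.8]
gripper_width: 0.0653
gripper_force: 30.0
time: 15.55
tcp_pos: [0.4837, 0.0536, 0.052]
tool_rot: [0.001, 0.698, 0.716, 0.001]
contact_force: [-1.1, -0.9, 0.9]
gripper_width: 0.0793
gripper_force: 0.0
time: 16.05
tcp_pos: [0.4855, 0.0534, 0.2055]
tool_rot: [0.004, 0.698, 0.716, 0.003]
contact_force: [0.6, 0.3, -0.1]
gripper_width: 0.0836
gripper_force: 0.0
t 16.1 tcp [485.5  53.4 205.5] yaw 1.5 j6 -0.16 F [ 0.6  0.3 -0.1] w 83.6
no turn: 3 x [0.712 0.03  0.056] turn 0.028
after turn: 3 x [ 0.713 -0.001  0.056]
```

```bash
python3 -m creep '0.3 0.01 0 0.03 0.9;0.6 0.03 0 0.03 0.9;0.71 0.03 0 0.03 0.9;0.71 0.03 0 0.03 0.9'>/dev/null; python3 -m creep '0.35 0 0 0 0.9;0.71 0 0 0 0.9;0.71 0 0 0 0.9'>/dev/null; python3 -m creep '0.35 0 0.05 0 0.9;0.71 0 0.1 0 0.9;0.71 0 0.15 0 0.9;0.71 0 0.15 0 0.9;0.71 0 0.15 0 0.9';python3 go.py 491 374 180 -1; python3 - <<'E'
from packs import *
grab('wrist','w4');grab('top','t4')
for t in('w4','t4'):
  for o in find(t,(.39,.60,.185,.45))[1]:print(t,o[0],o[1],o[3])
  for o in find(t,(.405,.56,-.06,.165),(.03,.045))[1]:print(t,'intote',o[0],o[1],o[3])
E
```

```text
time: 17.25
tcp_pos: [0.489, 0.3713, 0.1774]
tool_rot: [0.0, 0.715, 0.699, -0.001]
contact_force: [-0.1, 0.4, -0.5]
gripper_width: 0.0835
gripper_force: 0.0
t 17.2 tcp [489.  371.3 177.4] yaw -1.3 j6 0.48 F [-0.1  0.4 -0.5] w 83.5
no turn: 1 x [ 0.018  0.013 -0.017] turn -0.003
after turn: 1 x [ 0.018  0.013 -0.017]
w4 (array([483.7, 440.6]), array([162.,  19.]), 0.1) 26.9 3661
w4 (array([491.4, 377.5]), array([64.3, 44.2]), -1.2) 31.1 3607
t4 (array([491.2, 367.2]), array([60.3, 27.5]), -0.2) 31.6 174
t4 intote (array([482.8,  53.7]), array([65.6, 42.7]), 4.0) 36.6 359
t4 intote (array([485.7, -15.1]), array([62.6, 43.2]), -0.1) 36.0 372
```

```bash
python3 -m creep '0.035 0.015 0.3 0 0.9;0.035 0.015 0.6 0 0.9;0.035 0.015 0.83 0 0.9;0.035 0.015 0.91 0 0.9;0.035 0.015 0.93 0 0.9;0.035 0.015 0.93 0 0.9'; python3 -m creep '0 0 0 0 -1;0 0 0 0 -1;0 0 0 0 -1;0 0 0 0 -1;0 0 0 0 -1';python3 -m creep '0 0 -0.2 0 -1;0 0 -0.5 0 -1;0 0 -0.8 0 -1;0 0 -0.8 0 -1;0 0 -0.8 0 -1'; python3 go.py 481 124 155 1.7
```

```text
time: 17.95
tcp_pos: [0.4927, 0.3784, 0.0405]
tool_rot: [0.0, 0.715, 0.699, 0.001]
contact_force: [0.1, 0.1, 0.6]
gripper_width: 0.0835
gripper_force: 0.0
time: 18.45
tcp_pos: [0.4922, 0.379, 0.0408]
tool_rot: [0.0, 0.714, 0.7, 0.001]
contact_force: [-1.9, -1.0, 6.8]
gripper_width: 0.0657
gripper_force: 30.0
time: 18.95
tcp_pos: [0.4921, 0.3789, 0.1605]
tool_rot: [0.001, 0.714, 0.7, 0.002]
contact_force: [-0.0, 0.7, -2.7]
gripper_width: 0.0653
gripper_force: 30.0
t 18.9 tcp [492.1 378.9 160.5] yaw -1.2 j6 0.49 F [-0.   0.7 -2.7] w 65.3
no turn: 2 x [-0.85  -0.019  0.017] turn -0.032
after turn: 2 x [-0.848 -0.062  0.017]
```

```bash
python3 -m creep '-0.3 0 0 -0.03 -1;-0.6 -0.02 0 -0.03 -1;-0.85 -0.02 0 -0.03 -1;-0.85 -0.02 0 -0.03 -1'>/dev/null; python3 -m creep '-0.3 0 0 0 -1;-0.6 -0.03 0.02 0 -1;-0.85 -0.06 0.03 0 -1;-0.85 -0.06 0.03 0 -1;-0.85 -0.06 0.03 0 -1'; python3 go.py 481 124 46 1.7
```

```text
time: 19.85
tcp_pos: [0.4793, 0.1231, 0.1531]
tool_rot: [-0.001, 0.699, 0.716, -0.001]
contact_force: [-0.2, 1.5, -1.5]
gripper_width: 0.0656
gripper_force: 30.0
t 19.9 tcp [479.3 123.1 153.1] yaw 1.4 j6 -0.01 F [-0.2  1.5 -1.5] w 65.6
no turn: 1 x [0.005 0.013 0.714] turn -0.004
after turn: 1 x [0.005 0.013 0.714]
```

```bash
python3 -m creep '0.005 0.01 0.2 0 -1;0.005 0.01 0.45 0 -1;0.005 0.01 0.62 0 -1;0.005 0.01 0.69 0 -1;0.005 0.01 0.71 0 -1;0.005 0.01 0.71 0 -1'; python3 -m creep '0 0 0 0 0.8;0 0 0 0 0.8;0 0 0 0 0.8'; python3 -m creep '0 0 -0.2 0 0.8;0 0 -0.6 0 0.8;0 0 -1 0 0.8;0 0 -1 0 0.5;0 0 -1 0 0.5' ; python3 go.py 467 -275 190 8.6
```

```text
time: 20.45
tcp_pos: [0.4819, 0.1248, 0.0482]
tool_rot: [0.0, 0.697, 0.717, 0.0]
contact_force: [-0.0, 0.6, -0.8]
gripper_width: 0.0653
gripper_force: 30.0
time: 20.75
tcp_pos: [0.4826, 0.1242, 0.0491]
tool_rot: [0.001, 0.698, 0.716, 0.001]
contact_force: [-0.0, 0.0, -0.1]
gripper_width: 0.0794
gripper_force: 0.0
time: 21.25
tcp_pos: [0.4843, 0.1242, 0.2027]
tool_rot: [0.003, 0.698, 0.716, 0.003]
contact_force: [0.0, 0.1, -0.5]
gripper_width: 0.0668
gripper_force: 0.0
t 21.2 tcp [484.3 124.2 202.7] yaw 1.5 j6 -0.01 F [ 0.   0.1 -0.5] w 66.8
no turn: 3 x [-0.886 -0.062  0.028] turn -0.079
after turn: 3 x [-0.871 -0.171  0.028]
```

```bash
python3 -m creep '-0.15 0 -0.3 0 0.5;-0.3 0 -0.6 0 0.5;-0.4 0 -0.9 0 0.5;-0.4 0 -0.9 0 0.5;-0.4 0 -0.9 0 0.5;-0.4 0 -0.9 0 0.5'; python3 - <<'E'
from packs import *
v=grab('wrist','w5');grab('top','t5')
cv2.imwrite('pics/w5.png',v['p'][:,:,::-1])
for t in('w5','t5'):
  for o in find(t,(.405,.56,-.08,.175),(.03,.045))[1]:print(t,'intote',o[0],o[1],o[3])
  for o in find(t,(.37,.60,-.10,.20),(.078,.092))[1]:print(t,'rim',o[0],o[1],o[3])
  for o in find(t,(.33,.62,-.45,-.08),(.017,.030))[1]:print(t,'flange',o[0],o[1],o[3])
  for o in find(t,(.33,.62,-.45,-.08),(.055,.070))[1]:print(t,'handle',o[0],o[1],o[3])
  for o in find(t,(.39,.60,.185,.42))[1]:print(t,'left in tray',o[0],o[1],o[3])
E
python3 go.py 467 -220 300 8.6
```

```text
time: 21.85
tcp_pos: [0.4822, 0.0644, 0.3306]
tool_rot: [-0.001, 0.698, 0.716, -0.001]
contact_force: [0.4, 0.8, -0.2]
gripper_width: 0.066
gripper_force: 0.0
w5 intote (array([482.9, 122. ]), array([64.1, 42.1]), 1.5) 36.2 1759
w5 intote (array([484.3,  53.4]), array([64.3, 43.3]), 1.5) 36.2 1584
w5 intote (array([487. , -15.2]), array([65.6, 43. ]), 1.5) 36.1 1382
w5 intote (array([483.5, -69. ]), array([150.3,   6.4]), 1.6) 37.3 476
w5 rim (array([484.8,  51.4]), array([255.4, 175.2]), -88.4) 83.9 4877
w5 flange (array([ 452.9, -151.8]), array([175.6,  32.6]), 1.7) 22.1 1488
w5 flange (array([ 414.9, -274.2]), array([81.3, 75.8]), 2.1) 22.4 1676
w5 flange (array([ 516.2, -271. ]), array([88.6, 75.7]), 1.6) 22.4 1816
w5 handle (array([ 464.5, -245.8]), array([50. , 16.5]), -82.2) 61.7 274
t5 intote (array([481.7, 127.3]), array([65.1, 32.3]), 0.6) 36.7 217
t5 intote (array([485.6, -16.4]), array([62.7, 40.5]), -0.3) 36.5 356
t5 flange (array([ 467.2, -275.4]), array([260.8, 179.8]), -81.2) 23.0 5326
t5 handle (array([ 466.7, -273.8]), array([97.7, 16.2]), -80.8) 62.2 204
t 21.9 tcp [482.2  64.6 330.6] yaw 1.5 j6 -0.14 F [0.9 0.3 0.1] w 66.0
no turn: 2 x [-0.947 -0.075  0.102] turn -0.079
after turn: 2 x [-0.931 -0.191  0.102]
```

View pics/w5.png

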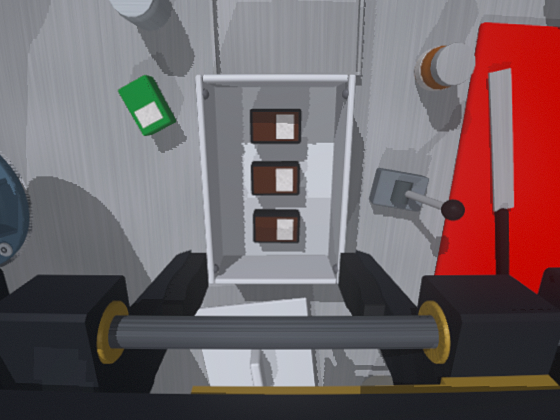

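Wrist view: the three packs lie film up in the tote at (275,126), (275,179) and (276,226), the catch tray is empty, and the lever ball at (453,210) is on the far side.

```bash
python3 -m creep '-0.3 -0.03 0 -0.08 0;-0.6 -0.05 0.1 -0.08 0;-0.95 -0.08 0.1 -0.08 0;-0.95 -0.08 0.1 -0.08 0;-0.95 -0.08 0.1 -0.08 0'>/dev/null; python3 -m creep '-0.3 -0.06 0 0 0;-0.6 -0.13 0.1 0 0;-1 -0.2 0.1 0 0;-1 -0.2 0.1 0 0;-1 -0.2 0.1 0 0'; python3 - <<'E'
from packs import *
grab('wrist','w6');t='w6'
for o in find(t,(.33,.62,-.45,-.08),(.017,.030))[1]:print(t,'flange',o[0],o[1],o[3])
for o in find(t,(.33,.62,-.45,-.08),(.055,.070))[1]:print(t,'handle',o[0],o[1],o[3])
E
python3 go.py 466 -274 110 8.9
```

```text
time: 22.95
tcp_pos: [0.4681, -0.2312, 0.3022]
tool_rot: [-0.001, 0.652, 0.758, 0.0]
contact_force: [-0.6, 0.9, 0.5]
gripper_width: 0.044
gripper_force: 0.0
w6 flange (array([ 467.3, -275.6]), array([258.1, 178.7]), -81.7) 22.6 22914
w6 handle (array([ 467.1, -275.4]), array([99.5, 15.5]), -82.1) 62.1 1042
t 23.0 tcp [ 468.2 -230.1  302.5] yaw 8.7 j6 -0.84 F [0.4 0.3 0.6] w 43.8
no turn: 2 x [-0.145 -0.029  0.641] turn -0.002
after turn: 2 x [-0.145 -0.03   0.641]
```

```bash
python3 -m creep '-0.15 -0.02 0.3 0 0;-0.3 -0.04 0.6 0 0;-0.3 -0.04 0.9 0 0;-0.3 -0.04 0.9 0 0;-0.3 -0.04 0.9 0 0'; python3 go.py 467.2 -275.5 48 8.3
```

```text
time: 23.5
tcp_pos: [0.4692, -0.2747, 0.1684]
tool_rot: [-0.001, 0.651, 0.759, 0.0]
contact_force: [-0.0, -0.6, 0.7]
gripper_width: 0.0439
gripper_force: 0.0
t 23.5 tcp [ 469.2 -274.7  168.4] yaw 8.8 j6 -0.9 F [-0.  -0.6  0.7] w 43.9
no turn: 1 x [-0.004 -0.014  0.803] turn 0.006
after turn: 1 x [-0.004 -0.014  0.803]
```

```bash
python3 -m creep '-0.01 -0.015 0.3 0.006 0;-0.01 -0.015 0.55 0.006 0;-0.01 -0.015 0.72 0.006 0;-0.01 -0.015 0.78 0.006 0;-0.01 -0.015 0.8 0.006 0;-0.01 -0.015 0.8 0.006 0'; python3 -m creep '0 0 0 0 -1;0 0 0 0 -1;0 0 0 0 -1;0 0 0 0 -1;0 0 0 0 -1'; python3 go.py 484 52 160 1.65
```

```text
time: 24.1
tcp_pos: [0.4683, -0.2794, 0.0502]
tool_rot: [0.002, 0.655, 0.756, -0.0]
contact_force: [-0.3, 0.2, 0.3]
gripper_width: 0.0442
gripper_force: 0.0
time: 24.6
tcp_pos: [0.4672, -0.2789, 0.0486]
tool_rot: [0.001, 0.655, 0.756, 0.0]
contact_force: [0.5, 1.6, 4.9]
gripper_width: 0.0161
gripper_force: 30.0
t 24.6 tcp [ 467.2 -278.9   48.6] yaw 8.2 j6 -0.9 F [0.5 1.6 4.9] w 16.1
no turn: 3 x [ 0.722  0.142 -0.248] turn 0.072
after turn: 3 x [ 0.734  0.059 -0.248]
```

```bash
python3 -m creep '0 0 -0.15 0 -1;0 0 -0.35 0 -1;0 0 -0.55 0 -1;0 0 -0.75 0 -1;0 0 -0.85 0 -1;0 0 -0.85 0 -1;0 0 -0.85 0 -1'; python3 go.py 484 50 185 1.65
```

```text
time: 25.3
tcp_pos: [0.4662, -0.2782, 0.1745]
tool_rot: [-0.001, 0.655, 0.756, -0.0]
contact_force: [0.1, 0.1, -3.6]
gripper_width: 0.0157
gripper_force: 30.0
t 25.3 tcp [ 466.2 -278.2  174.5] yaw 8.2 j6 -0.9 F [ 0.1  0.1 -3.6] w 15.7
no turn: 3 x [ 0.716  0.142 -0.023] turn 0.072
after turn: 3 x [ 0.728  0.06  -0.023]
```

```bash
python3 -m creep '0.2 0.03 0 0.07 -1;0.4 0.07 0 0.07 -1;0.6 0.12 0 0.07 -1;0.72 0.14 -0.02 0.07 -1;0.72 0.14 -0.02 0.07 -1'>/dev/null; python3 -m creep '0.2 0.02 0 0 -1;0.4 0.03 0 0 -1;0.6 0.05 0 0 -1;0.73 0.06 -0.02 0 -1;0.73 0.06 -0.02 0 -1'>/dev/null; python3 -m creep '0.2 0.02 0 0 -1;0.4 0.03 0 0 -1;0.6 0.05 0 0 -1;0.7 0.06 0 0 -1;0.73 0.06 -0.02 0 -1;0.73 0.06 -0.02 0 -1;0.73 0.06 -0.02 0 -1'; python3 - <<'E'
from packs import *
for n,t in(('wrist','w7'),('top','t7')):
  v=grab(n,t)
  for o in find(t,(.34,.62,-.12,.22),(.125,.165))[1]:print(t,'flange',o[0],o[1],o[3])
  for o in find(t,(.34,.62,-.12,.22),(.17,.205))[1]:print(t,'handle',o[0],o[1],o[3])
cv2.imwrite('pics/w7.png',np.hstack([load(t)['p'][:,:,::-1] for t in('w7','t7')])[::1,::1][:, :])
cv2.imwrite('pics/w7.png',cv2.resize(cv2.imread('pics/w7.png'),(800,300)))
E
python3 go.py 484 50 185 1.65
```

```text
time: 27.0
tcp_pos: [0.4833, 0.0495, 0.1843]
tool_rot: [0.0, 0.696, 0.718, -0.0]
contact_force: [0.3, 0.3, -3.5]
gripper_width: 0.0157
gripper_force: 30.0
w7 flange (array([482.1, 100.5]), array([178.6, 141.3]), 1.8) 158.2 97321
w7 flange (array([467.5, -22.1]), array([26.8, 17.7]), -87.9) 158.2 961
w7 flange (array([504.7, -21.1]), array([26.8, 17.7]), -88.4) 158.1 958
w7 handle (array([478. ,  71.5]), array([62.2, 43.4]), -67.2) 197.4 8378
w7 handle (array([485. ,  15.8]), array([19.9, 15.2]), -88.2) 197.8 1249
t7 flange (array([485.9, -41.8]), array([180.6,  76. ]), -0.2) 158.6 1731
t7 flange (array([503.3, 165.3]), array([130.7,  37.4]), 0.8) 158.4 592
t7 flange (array([460.4,  99.6]), array([85.1, 49.6]), -10.7) 158.7 474
t 27.1 tcp [483.2  49.6 184.3] yaw 1.8 j6 -0.17 F [ 0.3 -1.  -3.1] w 16.0
no turn: 1 x [ 0.003  0.005 -0.004] turn 0.001
after turn: 1 x [ 0.003  0.005 -0.004]
```

View pics/w7.png

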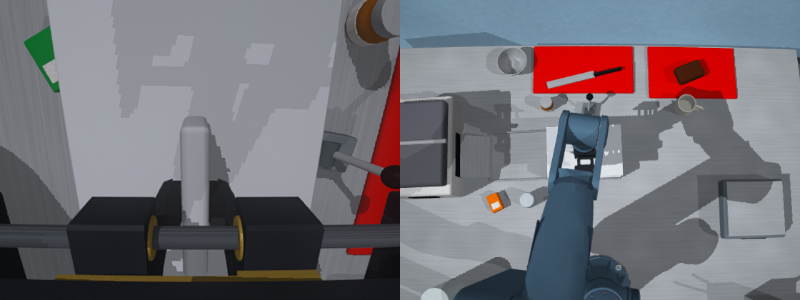

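Lid held level over the tote in both views, centred to within about 1 mm (≈483.3, 52.1 against tote 484, 52). I lower it.

```bash
python3 -m creep '0 0.004 0.1 0 -1;0 0.004 0.2 0 -1;0 0.004 0.3 0 -1;0 0.004 0.35 0 -1;0 0.004 0.37 0 -1;0 0.004 0.38 0 -1;0 0.004 0.38 0 -1'; python3 -m creep '0 0 0.01 0 -1;0 0 0.02 0 -1;0 0 0.03 0 -1;0 0 0.03 0 -1'
```

```text
time: 27.8
tcp_pos: [0.4841, 0.0505, 0.1279]
tool_rot: [0.0, 0.696, 0.718, 0.0]
contact_force: [-0.5, 0.8, -3.0]
gripper_width: 0.016
gripper_force: 30.0
time: 28.2
tcp_pos: [0.4843, 0.0507, 0.1236]
tool_rot: [0.001, 0.696, 0.718, 0.0]
contact_force: [-0.6, -0.1, 2.1]
gripper_width: 0.0161
gripper_force: 30.0
```

```bash
python3 -m creep '0 0 0.01 0 -1;0 0 0.02 0 -1;0 0 0.03 0 -1;0 0 0.04 0 -1;0 0 0.04 0 -1'; python3 -m creep '0 0 0.01 0 -1;0 0 0.015 0 -1;0 0 0.015 0 -1'
```

```text
time: 28.7
tcp_pos: [0.4845, 0.0506, 0.1179]
tool_rot: [0.001, 0.696, 0.719, 0.0]
contact_force: [-0.1, -0.6, 4.4]
gripper_width: 0.016
gripper_force: 30.0
time: 29.0
tcp_pos: [0.4846, 0.0507, 0.1166]
tool_rot: [0.001, 0.695, 0.719, 0.0]
contact_force: [-5.1, 0.7, 16.3]
gripper_width: 0.0156
gripper_force: 30.0
```

```bash
python3 -m creep '0 0 0.01 0 -1;0 0 0.015 0 -1;0 0 0.015 0 -1';  python3 -m creep '0 0 0 0 -0.3;0 0 0 0 -0.3;0 0 0 0 -0.3;0 0 0 0 -0.3'; python3 -m creep '0 0 -0.2 0 -0.3;0 0 -0.5 0 -0.3;0 0 -0.9 0 -0.3;0 0 -0.9 0 -0.3;0 0 -0.9 0 -0.3';  python3 -m creep '0.4 0 -0.3 0 -0.3;0.8 0 -0.5 0 -0.3;1 0 -0.5 0 -0.3;1 0 -0.5 0 -0.3;1 0 -0.5 0 -0.3'; python3 - <<'E'
from packs import *
for n,t in(('wrist','w8'),('top','t8')):
  v=grab(n,t);C=cloud(v)
  for o in find(t,(.37,.60,-.10,.20),(.083,.102))[1]:print(t,'flange',o[0],o[1],o[3])
  for o in find(t,(.40,.57,-.07,.17),(.122,.142))[1]:print(t,'handle',o[0],o[1],o[3])
  m=(C[...,2]>.08)&(C[...,2]<.105)&(abs(C[...,0]-.484)<.08)&(abs(C[...,1]-.052)<.12)
  P=C[m];k=np.linalg.lstsq(np.c_[P[:,:2]-[.484,.052],np.ones(len(P))],P[:,2],rcond=None)[0];print('plane tilt',k[:2].round(4),'z',k[2].round(4),len(P))
E
python3 go.py 484 50 185 1.65
```

```text
time: 29.3
tcp_pos: [0.4847, 0.0507, 0.1165]
tool_rot: [0.001, 0.695, 0.719, 0.0]
contact_force: [-16.2, 0.6, 39.1]
gripper_width: 0.0159
gripper_force: 30.0
time: 29.7
tcp_pos: [0.4833, 0.0508, 0.1119]
tool_rot: [-0.0, 0.696, 0.718, -0.0]
contact_force: [0.3, 0.1, 0.2]
gripper_width: 0.0306
gripper_force: 0.0
time: 30.2
tcp_pos: [0.485, 0.0506, 0.2494]
tool_rot: [0.002, 0.696, 0.718, 0.001]
contact_force: [1.0, 0.4, -0.4]
gripper_width: 0.0303
gripper_force: 0.0
time: 30.7
tcp_pos: [0.4781, 0.2029, 0.3208]
tool_rot: [-0.001, 0.694, 0.72, -0.001]
contact_force: [-0.4, -0.4, -0.6]
gripper_width: 0.0312
gripper_force: 0.0
w8 flange (array([483.5, 104.6]), array([178.6, 156.8]), 2.1) 90.6 11846
w8 flange (array([488.2, -52.3]), array([179.2,  46.4]), 2.2) 90.4 3500
w8 handle (array([484.2,  80.3]), array([52.9, 14.6]), -88.2) 129.9 550
plane tilt [-0.0004  0.0013] z 0.0905 12180
t8 flange (array([483.6,  53.6]), array([259.1, 179.9]), -88.1) 91.0 6418
t8 handle (array([483.4,  54.4]), array([98.5, 16.2]), -88.1) 129.8 254
plane tilt [-0.0005 -0.0003] z 0.091 5318
t 30.8 tcp [478.  200.4 320. ] yaw 1.9 j6 0.13 F [ 0.   0.8 -0.1] w 30.5
no turn: 2 x [-0.501  0.005  0.45 ] turn 0.003
after turn: 2 x [-0.501  0.007  0.45 ]
```

```bash
python3 -m creep '0 0 0 0 -0.3;0 0 0 0 -0.3;0 0 0 0 -0.3' | head -3; python3 - <<'E'
from station import job
print(job.hand_in())
E
```

```text
time: 31.1
tcp_pos: [0.4789, 0.1997, 0.3219]
tool_rot: [-0.0, 0.696, 0.718, -0.0]
the job is handed in; nothing more can be done
None
```

I handed the job in at about 31 s: the lever is off, all three packs are flat and film side up in the tote, and the lid is pressed home. The cameras put the lid's flange top at 91 mm, flush on the rim with a tilt of about 0.001 rad, and everything is released; hand-in returned no verdict.

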